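# Clear the folding hook over the balance

## Robot

A 7-joint arm with a two-finger parallel gripper is mounted at the origin on a cart in front of the work surface, level with it; the furniture and walls round the work are solid. World frame = base frame: x ahead of the robot, y to its left, z up, the work surface at z = 0. Lengths are in m, angles in rad, forces in N, time in s.
With the tool pointing down it reaches from about 0.425 to 0.925 m from the base axis. Payload 6.8 kg.
Tool frame: the origin (TCP) lies on the centre line of the jaws, within the pads' length; the fingertips stand 11 mm ahead of it and the grasp point (between the pads) lies 8 mm behind it; z points along the fingers, y is the direction in which the jaws open and shut (so a half turn about z gives the same grasp; the last joint's range is limited). The gripper opens to 85 mm and grips with 20 to 120 N. Pads are 22 mm wide; open, the fingers measure 114 mm over their backs; the gripper's body (76 mm by 85 mm) begins 54 mm behind the grasp point. The pads swing forward as they close: fully open they stand 13 mm farther back than shut.
Start: joints at [-0.108, 0.477, 0.022, 1.555, -0.011, 1.109, -0.083], TCP at [0.675, 0, 0.242] pointing down, gripper open.
Joint ranges: [-2.96, 2.96], [-0.34, 2.1], [-1.41, 1.46], [0.24, 2.44], [-1.37, 4.51], [0.17, 1.92], [-2.96, 2.96]. Speed limits (rad/s): [2.39, 2.39, 3.14, 3.14, 3.14, 3.14, 3.14].

## Interface

Orientations are given as a rotation vector (axis times angle).
In Python, from bench import r gives the robot as it stands.
- The arm moves only by the tool send_rows, never from a script. Its argument "deltas" is a list of rows, each a list of 7 numbers: the opening, from 0 (shut) to 1 (fully open), then the shift along the tool's x, y, z as a fraction of full scale, then the turn, a rotation vector about the tool's x, y, z as a fraction of full scale. In form: [[hand, x, y, z, ax, ay, az], ...]. A call has 1 to 20 rows; each row is the pose to reach, as a shift and turn from the pose commanded when the call began, along the tool's axes at that moment, turning the shorter way round; what a row does not reach only later rows make up. Full scale, the value 1, is 150 mm for a shift and 180 degrees for a turn. A row lasts 1/12 s, in which the tool goes at most 41.7 mm and 7.16 degrees, less where a joint would pass 70% of its speed; a pose out of reach is approached as far as the arm can. A call with a number of a shift or a turn outside -1 to 1 is refused whole. A call with a gripper value outside its range is refused whole. The fingers move at their own pace and stop on an object; "squeeze" is the grip in N (left out, the last holds). Time passes only in rows, so rows that repeat a pose let the fingers close. It gives the time, the measured TCP pose, the force and the opening at its end, in the units of the state.
- r.get_obs(): the state, without advancing time (a new reading comes with each control period).
- r.grab_frame(name): name is "scene" or "side" or "wrist"; returns a dict with "pixels" (420x560x3 uint8, red, green, blue), "camera_matrix" (3x3 intrinsics, pixels), "dist_coeffs" ([k1, k2, p1, p2, k3] as OpenCV has them; the pictures are not rectified), "rvec" (rotation vector, rad) and "tvec" (3), from world to camera coordinates, as OpenCV has them. Camera axes: x right, y down, z forward; pixel columns grow to the right and rows downward; lengths in m; the calibration is good to about 2 mm. A picture is of the moment at which its call begins. There is no depth.
- r.hand_in(): hands the job in, once; it reports no verdict.
The state is a dict: "clock": time; "joints": joint angles; "qvel": joint speeds; "tau": joint torques, N m; "tcp_pos": TCP position; "orientation": TCP orientation; "contact_force": force on the tool from outside, world axes, zero at the start; "moment": the same for the moment, N m; "grip_width": finger opening in m.
Only numpy, scipy, OpenCV 4.12 (cv2) and the standard library are available. Lean on these libraries where they do the work, as an engineer would, in place of code of your own. Each camera call takes 0.05 s, during which the arm holds its last target. There are 200 camera calls.

## Task

Nothing may hang or stick out over the balance while specimens are weighed: move the steel eye weight from the hook above the balance to the other hook on the tool board, and leave the emptied hook folded up flat against the board, snapped fully into its spring clip. The other hook is folded now, so first pull it out of its clip and swing it down to its stop. Press it home by feel and no harder than about 20 N at the end of the bar, or the buffer behind it breaks; keep the weight on hook or in hand and leave the balance and the other things alone.

Things in the scene. Friction and masses are not known exactly. Their poses are not given: they have to be found in the camera images.
- board: Plywood tool board, 530 mm long (y), 18 mm thick, on two grey feet, fixed; lower edge 115 mm, top edge 223 mm above the bench. Origin: on the bench below the middle of its front face; x into the board, away from the robot, y along it to the left, z up. Two equal folding hooks, A and B, about 220 mm apart, either way round, are on its front.
- mount_a: Black block (12 mm thick, 44 wide) of hook A, which starts over the balance with the weight. Origin on the board's face at hinge height, 175 mm above the bench; axes as the board. A grey hinge plate (34 wide, 17 mm below to 47 above the hinge) stands before it at a gap of 0 to 24 mm that is NOT measured: the hinge axis (along y) lies at local x -0.028 to -0.052, z 0. Find it by feel or sight.
- mount_b: The same for hook B, the free one, with its own unmeasured gap. Clip of both hooks, 40 mm above the hinge: two sprung rollers on the plate grip a lug (14 mm wide, 12 long) on the bar. Resistance at the bar's end rises from 11 mm before home to some 8 to 15 N at 3 mm before home, then it snaps in against a stiff rubber buffer; out again takes 10 to 14 N.
- hook_a_arm (a joint): Hook A's arm: 0 = folded upright, fully home in its clip; 1.571 = unfolded, level, on its stop (start). The arm is a steel bar, 10 mm diameter, from the hinge axis straight for 64 mm, then bent at a right angle: the bent end rises 16 mm from the bar's axis. Over all 76 mm long from the hinge. Unfolded it points to local -x, bent end up.
- hook_b_arm (a joint): Hook B's arm, the same: 0 = folded in its clip (start), 1.571 = unfolded on its stop. Folded, the bar stands upright along local z, 16 mm before the plate's back, its top 24 mm above board and plate with the bent end pointing back over the board. A stiff hinge: it stays where it is left; about 1 N at the end turns it outside the clip.
- eye_weight: Steel check weight, 0.28 to 0.52 kg, 96 mm high: a 44 mm cylinder with a brass band, on top an upright eye (ring of 8 mm wire, 28 mm inside, 44 mm outside). Origin: centre of the underside. The eye lies in its y-z plane; the bar passes through along x. Lift it 11 to 18 mm to pass the hook's bent end. Grip the eye from above across its 44 mm (y).
- eye (a point): Centre of the weight's eye, 74 mm above the weight's underside. On a level bar it hangs 9 mm below the bar's axis.
- balance: Bench balance, cream housing with a round pan, 225 (x) x 191 (y) x 58 mm, loose on the bench under hook A. Origin: centre of its underside. Must not be touched.
- tin: Lidded moisture tin, 68 mm diameter, 45 mm high, near the foot of the board under hook B; origin: centre of its underside. A bystander.
- brass_weight: Brass check weight with a knob, 38 mm diameter, 40 mm high, in front of hook B; origin: centre of its underside. A bystander.
Things that resemble listed ones, but are neither listed nor needed, are in the scene too. Leave any orange or turquoise look-alike of the eye_weight alone.

How it is judged:
On the way, in this order (a step that is already met when the one before it is completed fails the run):
1. hook B is swung down to its stop (value of joint hook_b_arm above 1.45 rad), for 0.2 s.
2. the eye weight hangs on hook B, let go (value of joint hook_b_arm above 1.45 rad and x of eye in the frame of mount_b between -0.116 and -0.032 m and y of eye in the frame of mount_b between -0.012 and 0.012 m and z of eye in the frame of mount_b between -0.02 and 0.002 m and angle between eye_weight's own z axis and vertical below 0.15 rad and contact force between eye_weight and hook_b_arm above 1 N and contact force between the fingers and eye_weight below 0.1 N and linear speed of eye_weight below 0.06 m/s), for 0.2 s.
3. the emptied hook A is folded home in its clip (value of joint hook_a_arm below 0.015 rad), for 0.2 s.
At the end, for the whole second after the job is handed in: Hook A is folded into its clip (joint below 0.015 rad); hook B is unfolded on its stop (joint above 1.45 rad) and the eye weight hangs on its bar, upright within 0.15 rad, eye over the straight bar behind the bent end, carried by the hook alone and at rest (all of step 2 and value of joint hook_a_arm below 0.015 rad); the robot touches nothing.
It fails at once if a folded bar is pressed on its buffer with more than 55 N (about 23 N at the bar's end) (contact force between hook_a_buffer and hook_a_arm above 55 N or contact force between hook_b_buffer and hook_b_arm above 55 N).
It fails at once if the balance is touched by the robot or the eye weight, or shifted by more than 5 mm (contact force between any of the arm, the fingers, eye_weight and balance above 1 N or distance of balance from where it was at the start of the episode above 0.005 m).
It fails at once if the tin or the brass weight is shifted by more than 10 mm (distance of any of tin, brass_weight from where it was at the start of the episode above 0.01 m).
It fails at once if the eye weight is dropped or set down (height (world z) of eye below 0.1 m).
It also fails if it takes over 72 s, if anything falls off the work surface, if the arm or the gripper's body presses on something with over 40 N, if the wrist force passes 120 N, or if a joint passes its speed limit or range.

## Working session

There is one attempt and no reset: what is moved stays moved. The work goes in short steps, Python scripts to look and compute and a tool call to move; the robot and the scene stay as the last step left them, time stands still between calls to the robot, and variables do not carry over. Pictures are saved under pics/ and viewed, about 8 in all and at most 12, crops included, and the job is handed in when it is done.

Besides the shell and the picture viewer there is one more tool, called after "Call:" in YAML: its name, and indented under it one key for each argument. send_rows: Moves the arm, as the interface text tells. Shift numbers are shares of 150 mm and turn numbers shares of 180 degrees, none past 1 either way. Its arguments: {"type":"object","properties":{"deltas":{"type":"array","items":{"type":"array","items":{"type":"number"}}},"squeeze":{"type":"number"}},"required":["deltas"]}

```bash
mkdir -p pics; ls; cat > h.py <<'E'
import numpy as np, cv2
from bench import r
def grab(n):
    f=r.grab_frame(n); f={k:np.array(v) if k!='pixels' else v for k,v in f.items()}
    f['R']=cv2.Rodrigues(f['rvec'].astype(float))[0]; return f
def save(f,name,crop=None,s=1):
    im=f['pixels'][:,:,::-1]
    if crop: a,b,c,d=crop; im=im[b:d,a:c]
    cv2.imwrite('pics/'+name,cv2.resize(np.ascontiguousarray(im),None,fx=s,fy=s,interpolation=cv2.INTER_CUBIC))
def ray(f,uv):
    p=cv2.undistortPoints(np.array([[uv]],float),f['camera_matrix'],f['dist_coeffs'])[0,0]
    d=f['R'].T@np.r_[p,1]; o=-f['R'].T@f['tvec'].ravel(); return o,d/np.linalg.norm(d)
def plane(f,uv,ax,val):
    o,d=ray(f,uv); return o+d*(val-o[ax])/d[ax]
def tri(a,b):
    A=np.zeros((3,3));B=np.zeros(3)
    for f,uv in (a,b):
        o,d=ray(f,uv);P=np.eye(3)-np.outer(d,d);A+=P;B+=P@o
    x=np.linalg.solve(A,B); return x
def proj(f,X):
    return cv2.projectPoints(np.array(X,float).reshape(-1,3),f['rvec'].astype(float),f['tvec'].astype(float),f['camera_matrix'],f['dist_coeffs'])[0].reshape(-1,2).round(1)
E
python3 - <<'E'
from h import *
import pickle
for n in('scene','side','wrist'):
    f=grab(n); pickle.dump(f,open(n+'0.pkl','wb'));save(f,n+'0.png',s=1.4); o,d=ray(f,(280,210)); print(n,o.round(3),d.round(3))
ims=[cv2.resize(cv2.imread('pics/%s0.png'%n),(400,300)) for n in('side','wrist')]
cv2.imwrite('pics/m0.png',np.hstack(ims))
print(r.get_obs())
E
```

```text
pics
scene [0.19  0.756 0.813] [ 0.344 -0.655 -0.672]
side [ 0.121 -0.856  0.71 ] [ 0.341  0.794 -0.503]
wrist [0.675 0.081 0.373] [ 0.002 -0.315 -0.949]
{'clock': 0.15, 'joints': array([-0.10812008,  0.47762155,  0.02234677,  1.55619901, -0.01148003,
        1.10930356, -0.08308192]), 'qvel': array([ 0.00053911, -0.00305328,  0.00146137, -0.0039616 , -0.00066126,
       -0.00057829,  0.00077875]), 'tau': array([ 1.55385478e-03, -5.96924365e+01,  1.60940632e+00, -2.81490952e+01,
        1.26662746e-02,  6.56643446e-03,  5.58682734e-05]), 'tcp_pos': array([6.74567244e-01, 3.66118817e-06, 2.41552163e-01]), 'orientation': array([-2.22072779e+00, -2.22087218e+00,  1.68165370e-03]), 'contact_force': array([0.53612084, 0.38590352, 0.4270965 ]), 'moment': array([ 0.00354376, -0.01788233,  0.01560898]), 'grip_width': 0.08517679968910158}
```

View pics/scene0.png

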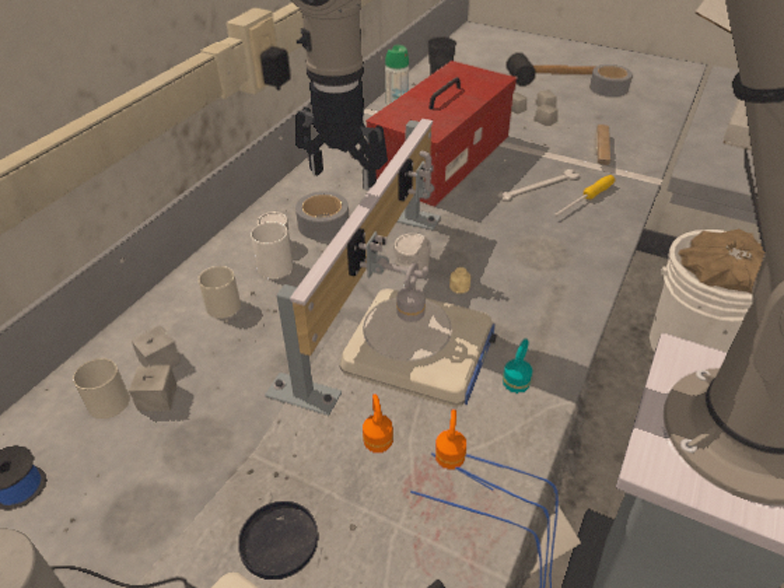

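View pics/side0.png

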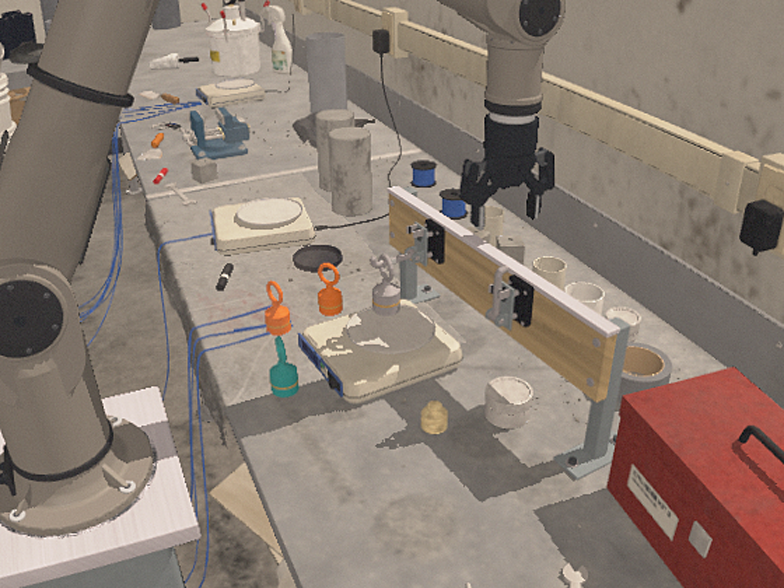

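The scene view shows hook A with the steel weight near (410,290) of 784 px, hook B folded near (420,180), and the tin and brass weight beyond them. The side view shows A near (420,245) and B near (505,300). Things that could be taken for the weight: two orange look-alikes at scene (377,430) and (451,445), one turquoise at (517,370), and the grey steel one with a brass band at (410,295). I choose the last and check it in crops.

```bash
python3 - <<'E'
from h import *
import pickle
s=pickle.load(open('scene0.pkl','rb'));d=pickle.load(open('side0.pkl','rb'))
# crops 4x: scene A (235..355,150..240) etc
def c(f,x,y,w=98,h=73): return cv2.resize(np.ascontiguousarray(f['pixels'][y:y+h,x:x+w,::-1]),(392,292),interpolation=cv2.INTER_CUBIC)
cv2.imwrite('pics/c1.png',np.vstack([np.hstack([c(s,235,155),c(s,260,95)]),np.hstack([c(d,248,150),c(d,320,180)])]))
# board top corners: scene px/1.4 ; z=.223
for f,pts in((s,[(280,293),(297,300),(422,121),(432,123)]),(d,[(390,187),(399,187),(607,333),(620,329)])):
    for p in pts: print(p,plane(f,np.array(p)/1.4,2,.223).round(3))
E
```

```text
(280, 293) [0.625 0.246 0.223]
(297, 300) [0.598 0.248 0.223]
(422, 121) [ 0.662 -0.27   0.223]
(432, 123) [ 0.642 -0.272  0.223]
(390, 187) [0.595 0.249 0.223]
(399, 187) [0.609 0.243 0.223]
(607, 333) [ 0.647 -0.281  0.223]
(620, 329) [ 0.667 -0.281  0.223]
```

View pics/c1.png

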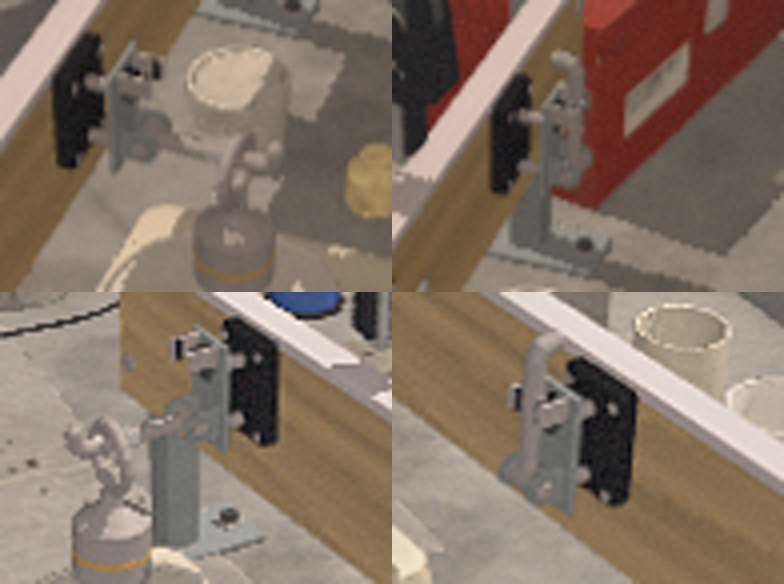

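The crops confirm the grey eye weight with brass band hanging on hook A (upper left, lower left). Hook B is folded upright (right crops).

```bash
cat >> h.py <<'E'
import pickle
YAW=.087; O=np.array([.620,-.014,0]) # board estimate
def loc(X): c,s=np.cos(YAW),np.sin(YAW); return np.array([[c,s,0],[-s,c,0],[0,0,1]])@(np.array(X)-O)
def wor(L): c,s=np.cos(YAW),np.sin(YAW); return np.array([[c,-s,0],[s,c,0],[0,0,1]])@np.array(L)+O
E
python3 - <<'E'
from h import *
s=pickle.load(open('scene0.pkl','rb'));d=pickle.load(open('side0.pkl','rb'))
P={'B bend':((578,66),(538,347)),'B tip':((560,58),(561,338)),'B bar mid':((572,130),(528,410)),'B mount TL?':((497,190),(625,505)),
'A tip':((273,152),(74,432)),'A bend':((265,164),(88,446)),'A eye top':((243,135),(100,425)),'A hinge':((150,140),(180,410)),'Wt body c':((235,225),(112,525)),'A bar mid':((190,150),(150,428))}
for k,((a,b),(e,g)) in P.items():
    sa=(235+a/4,155+b/4) if k[0]!='B' else (260+(a-392)/4,95+b/4)
    sd=(248+e/4,150+(g-292)/4) if k[0]!='B' else (320+(e-392)/4,180+(g-292)/4)
    X=tri((s,sa),(d,sd)); print(k,X.round(4),'loc',loc(X).round(4),'res',(proj(s,X)[0]-sa).round(1),(proj(d,X)[0]-sd).round(1))
E
```

```text
B bend [ 0.5838 -0.129   0.2452] loc [-0.0461 -0.1114  0.2452] res [-0.4 -0.5] [-0.7  0.7]
B tip [ 0.5956 -0.1293  0.2472] loc [-0.0343 -0.1128  0.2472] res [-0.5 -0.6] [-0.6  0.7]
B bar mid [ 0.5841 -0.1216  0.2071] loc [-0.0451 -0.1041  0.2071] res [-0.8 -1. ] [-1.2  1.1]
B mount TL? [ 0.6381 -0.1294  0.1438] loc [ 0.008  -0.1165  0.1438] res [-0.9 -1.1] [-1.4  1.2]
A tip [0.492  0.0781 0.1867] loc [-0.1195  0.1028  0.1867] res [-0.1 -0.1] [-0.1  0. ]
A bend [0.498  0.0769 0.1766] loc [-0.1136  0.1011  0.1766] res [-0.6 -0.5] [-0.6  0.4]
A eye top [0.5082 0.0768 0.1893] loc [-0.1035  0.1001  0.1893] res [0.6 0.7] [ 0.7 -0.6]
A hinge [0.5583 0.0897 0.1794] loc [-0.0525  0.1087  0.1794] res [-0.4 -0.4] [-0.4  0.3]
Wt body c [0.5129 0.077  0.1259] loc [-0.0988  0.0999  0.1259] res [0.1 0.2] [ 0.2 -0.2]
A bar mid [0.5377 0.0837 0.1757] loc [-0.0735  0.1045  0.1757] res [-0.4 -0.3] [-0.4  0.3]
```

```bash
cat >> h.py <<'E'
from scipy.spatial.transform import Rotation as Ro
def goal(L,turn=True):
    "delta fractions to bring TCP to board-local point L, tool x=-bx,y=+by,z down"
    o=r.get_obs(); R=Ro.from_rotvec(o['orientation']); X=wor(L)
    Rt=Ro.from_matrix(Ro.from_euler('z',YAW).as_matrix()@np.array([[-1,0,0],[0,1,0],[0,0,-1.]]))
    return np.r_[R.inv().apply(X-o['tcp_pos'])/.15,(R.inv()*Rt).as_rotvec()/np.pi].round(3)
def st():
    o=r.get_obs(); f=loc(o['contact_force']+O); print('t',round(o['clock'],2),'loc',loc(o['tcp_pos']).round(4),'Floc',f.round(1),'w',round(o['grip_width'],4))
E
python3 -c "
from h import *
st();print(goal([-.046,-.112,.33]))"
```

```text
t 0.15 loc [0.0556 0.0092 0.2416] Floc [0.6 0.3 0.4] w 0.0852
[-0.864 -0.605 -0.589 -0.    -0.    -0.528]
```

Call:
send_rows:
  deltas:
    - [0.5,0,0,-0.3,0,0,0]
    - [0.5,0,0,-0.589,0,0,0]
    - [0.5,0,0,-0.589,0,0,0]
    - [0.5,-0.864,-0.605,-0.589,0,0,-0.528]
    - [0.5,-0.864,-0.605,-0.589,0,0,-0.528]
    - [0.5,-0.864,-0.605,-0.589,0,0,-0.528]
    - [0.5,-0.864,-0.605,-0.589,0,0,-0.528]
    - [0.5,-0.864,-0.605,-0.589,0,0,-0.528]
    - [0.5,-0.864,-0.605,-0.589,0,0,-0.528]
    - [0.5,-0.864,-0.605,-0.589,0,0,-0.528]
    - [0.5,-0.864,-0.605,-0.589,0,0,-0.528]
    - [0.5,-0.864,-0.605,-0.589,0,0,-0.528]
    - [0.5,-0.864,-0.605,-0.589,0,0,-0.528]
    - [0.5,-0.864,-0.605,-0.589,0,0,-0.528]
    - [0.5,-0.864,-0.605,-0.589,0,0,-0.528]
    - [0.5,-0.864,-0.605,-0.589,0,0,-0.528]
    - [0.5,-0.864,-0.605,-0.589,0,0,-0.528]
    - [0.5,-0.864,-0.605,-0.589,0,0,-0.528]
    - [0.5,-0.864,-0.605,-0.589,0,0,-0.528]
    - [0.5,-0.864,-0.605,-0.589,0,0,-0.528]

```text
clock: 1.82
tcp_pos: [0.5842, -0.1296, 0.3305]
orientation: [0.136, -3.139, 0.0]
contact_force: [-0.4, 0.7, 0.2]
grip_width: 0.0427
```

```bash
python3 - <<'E'
from h import *
st();print(goal([-.046,-.112,.33]))
f=grab('wrist');pickle.dump(f,open('w1.pkl','wb'));save(f,'w1.png',s=1.4)
print(ray(f,(280,210)))
E
```

```text
t 1.82 loc [-0.0457 -0.1121  0.3305] Floc [-0.4  0.7  0.2] w 0.0427
[ 0.002  0.001  0.004 -0.    -0.    -0.   ]
(array([ 0.50382503, -0.13660538,  0.46206959]), array([ 0.31291688,  0.03054358, -0.94928927]))
```

View pics/w1.png

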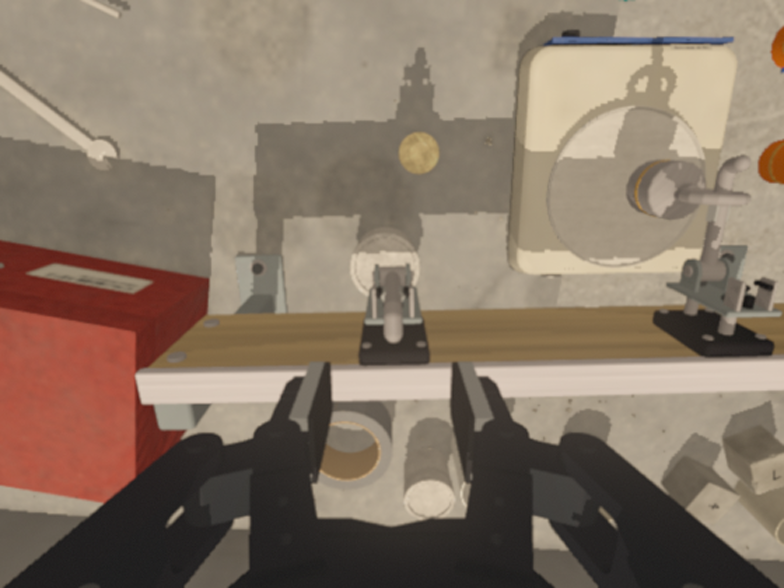

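```bash
python3 - <<'E'
from h import *
f=pickle.load(open('w1.pkl','rb'))
q=lambda p,z:loc(plane(f,np.array(p)/1.4,2,z)).round(4)
for p in((160,374),(350,370),(560,364),(770,360)): print('top front edge',p,q(p,.223),plane(f,np.array(p)/1.4,2,.223).round(4))
for p,z in(((392,270),.25),((392,276),.245),((394,336),.25),((393,310),.25),((394,262),.23)): print(p,q(p,z))
for p in ((712,228),(711,258)): print('A bar/hinge',p,q(p,.18))
for p in ((735,165),(726,193)): print('A tip/bend',p,q(p,.18))
for p in ((685,196),(748,198),(716,196)): print('eye',p,q(p,.180))
E
```

```text
top front edge (160, 374) [ 0.0043 -0.2531  0.223 ] [ 0.6463 -0.2657  0.223 ]
top front edge (350, 370) [ 0.0012 -0.1366  0.223 ] [ 0.6331 -0.15    0.223 ]
top front edge (560, 364) [-0.0026 -0.0096  0.223 ] [ 0.6182 -0.0238  0.223 ]
top front edge (770, 360) [-0.0046  0.1203  0.223 ] [0.6049 0.1054 0.223 ]
(392, 270) [-0.0687 -0.1113  0.25  ]
(392, 276) [-0.0642 -0.1113  0.245 ]
(394, 336) [-0.033  -0.1103  0.25  ]
(393, 310) [-0.0475 -0.1108  0.25  ]
(394, 262) [-0.0678 -0.1102  0.23  ]
A bar/hinge (712, 228) [-0.0781  0.0968  0.18  ]
A bar/hinge (711, 258) [-0.0581  0.1007  0.18  ]
A tip/bend (735, 165) [-0.1177  0.1027  0.18  ]
A tip/bend (726, 193) [-0.1005  0.1009  0.18  ]
eye (685, 196) [-0.0984  0.0747  0.18  ]
eye (748, 198) [-0.0975  0.1161  0.18  ]
eye (716, 196) [-0.0986  0.0948  0.18  ]
```

```bash
python3 - <<'E'
from h import *
def fit(f,tag,cols,rowrange):
    hsv=cv2.cvtColor(f['pixels'],cv2.COLOR_RGB2HSV); m=((hsv[...,0]>8)&(hsv[...,0]<25)&(hsv[...,1]>80)).astype(np.uint8)
    pts=[]
    for u in cols:
        r0,r1=rowrange(u); rr=np.where(m[r0:r1,u])[0]
        if len(rr)==0: continue
        v=(rr.max()+r0+.5) if tag=='w' else rr.min()+r0-.5
        pts.append(plane(f,(u,v),2,.223)[:2])
    pts=np.array(pts); 
    for _ in range(4):
        k=np.polyfit(pts[:,1],pts[:,0],1); e=pts[:,0]-np.polyval(k,pts[:,1]); pts=pts[abs(e)<max(2*e.std(),.0008)]
    print(tag,len(pts),'yaw',-np.arctan(k[0]),'x at y=-.014',np.polyval(k,-.014),e.std())
w,s,d=[pickle.load(open(n+'.pkl','rb')) for n in('w1','scene0','side0')]
fit(w,'w',list(range(160,250,3))+list(range(320,460,3)),lambda u:(220,275))
# side: top front edge from (390,190)->(607,333) /1.4
L=lambda u:190/1.4+(u-278.6)*(143/217)
fit(d,'d',range(285,430,3),lambda u:(int(L(u))-8,int(L(u))+14))
E
```

```text
w 73 yaw 0.1095283990423555 x at y=-.014 0.6138226890084227 0.0003027653868687636
d 38 yaw 0.10962716733429642 x at y=-.014 0.6088163814145227 0.0002656348058426031
```

```bash
sed -i 's/^YAW=.*/YAW=.1095; O=np.array([.616,-.014,0])/' h.py; python3 - <<'E'
from h import *
f=pickle.load(open('w1.pkl','rb'))
q=lambda p,z:loc(plane(f,np.array(p)/1.4,2,z)).round(4)
print('tip',q((394,340),.247),q((393,310),.25),loc([.5838,-.129,.2452]),loc([.5956,-.1293,.247]))
print('A',loc([.492,.0781,.187]),loc([.5583,.0897,.179]),loc([.5377,.0837,.1757]),'eye',loc([.5082,.0768,.189]),q((716.5,196),.166),loc([.5129,.077,.126]))
st();print(goal([-.046,-.1115,.238]))
E
```

```text
tip [-0.0279 -0.11    0.247 ] [-0.046  -0.1101  0.25  ] [-0.0445745  -0.11079239  0.2452    ] [-0.03287796 -0.11238011  0.247     ]
A [-0.11319254  0.10509928  0.187     ] [-0.04602196  0.10938446  0.179     ] [-0.06715427  0.10567159  0.1757    ] eye [-0.09723163  0.10203671  0.189     ] [-0.0908  0.1071  0.166 ] [-0.09253792  0.10172189  0.126     ]
t 1.87 loc [-0.0442 -0.1114  0.3306] Floc [ 0.4 -1.   0.4] w 0.0429
[ 0.012 -0.001  0.617  0.    -0.    -0.007]
```

Call:
send_rows:
  deltas:
    - [0.5,0.005,0,0.2,0,0,-0.007]
    - [0.5,0.005,0,0.4,0,0,-0.007]
    - [0.5,0.005,0,0.55,0,0,-0.007]
    - [0.5,0.005,0,0.617,0,0,-0.007]
    - [0.5,0.005,0,0.617,0,0,-0.007]
    - [0.0,0.005,0,0.617,0,0,-0.007]
    - [0.0,0.005,0,0.617,0,0,-0.007]
    - [0.0,0.005,0,0.617,0,0,-0.007]
    - [0.0,0.005,0,0.617,0,0,-0.007]
    - [0.0,0.005,0,0.617,0,0,-0.007]
    - [0.0,0.005,0,0.617,0,0,-0.007]
    - [0.0,0.005,0,0.617,0,0,-0.007]
  squeeze: 60

```text
clock: 2.87
tcp_pos: [0.5856, -0.1287, 0.2401]
orientation: [-0.174, 3.132, 0.0]
contact_force: [3.8, 2.8, 5.1]
grip_width: 0.0083
```

```bash
python3 - <<'E'
from h import *
st()
# arc rows
R=.066
for th in range(0,95,5):
    t=np.radians(th); print(th,round(R*np.sin(t)/.15,3),round(R*(1-np.cos(t))/.15,3))
E
```

```text
t 2.87 loc [-0.0428 -0.1107  0.2401] Floc [4.1 2.4 5.1] w 0.0083
0 0.0 0.0
5 0.038 0.002
10 0.076 0.007
15 0.114 0.015
20 0.15 0.027
25 0.186 0.041
30 0.22 0.059
35 0.252 0.08
40 0.283 0.103
45 0.311 0.129
50 0.337 0.157
55 0.36 0.188
60 0.381 0.22
65 0.399 0.254
70 0.413 0.29
75 0.425 0.326
80 0.433 0.364
85 0.438 0.402
90 0.44 0.44
```

Call:
send_rows:
  deltas:
    - [0,0.02,0,0,0,0,0]
    - [0,0.04,0,0.002,0,0,0]
    - [0,0.076,0,0.007,0,0,0]
    - [0,0.114,0,0.015,0,0,0]
    - [0,0.15,0,0.027,0,0,0]
    - [0,0.186,0,0.041,0,0,0]
    - [0,0.22,0,0.059,0,0,0]
    - [0,0.252,0,0.08,0,0,0]
    - [0,0.283,0,0.103,0,0,0]
    - [0,0.283,0,0.103,0,0,0]

```text
clock: 3.7
tcp_pos: [0.5403, -0.1338, 0.2246]
orientation: [0.173, -3.137, -0.0]
contact_force: [-8.9, 4.5, 15.5]
grip_width: 0.0078
```

```bash
python3 - <<'E'
from h import *
st()
f=grab('side');a=cv2.resize(np.ascontiguousarray(f['pixels'][130:270,270:457,::-1]),None,fx=4,fy=4,interpolation=cv2.INTER_CUBIC)
cv2.imwrite('pics/b2.png',a)
E
```

```text
t 3.7 loc [-0.0883 -0.1108  0.2246] Floc [-8.4  5.5 15.5] w 0.0078
```

View pics/b2.png

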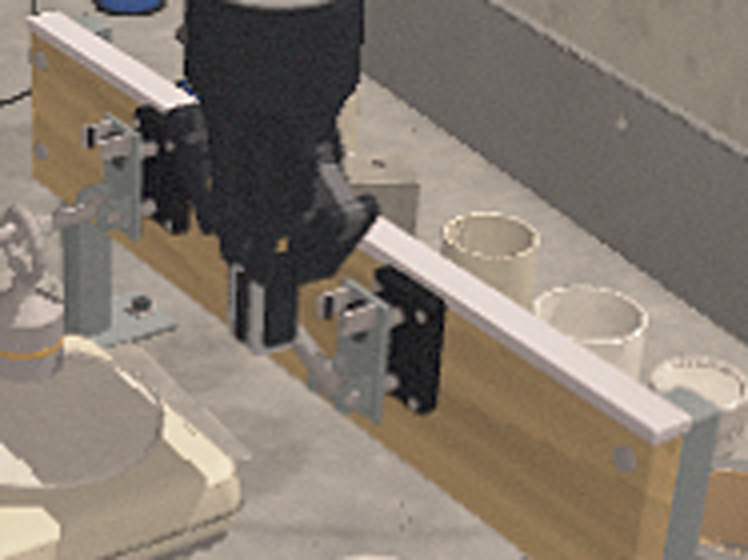

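Call:
send_rows:
  deltas:
    - [0,0.03,0,0.01,0,0,0]
    - [0,0.06,0,0.04,0,0,0]
    - [0,0.085,0,0.075,0,0,0]
    - [0,0.107,0,0.11,0,0,0]
    - [0,0.125,0,0.145,0,0,0]
    - [0,0.14,0,0.18,0,0,0]
    - [0,0.152,0,0.22,0,0,0]
    - [0,0.16,0,0.26,0,0,0]
    - [0,0.165,0,0.3,0,0,0]
    - [0,0.167,0,0.34,0,0,0]
    - [0,0.167,0,0.36,0,0,0]
    - [0,0.167,0,0.36,0,0,0]
  squeeze: 20

```text
clock: 4.75
tcp_pos: [0.5141, -0.1366, 0.1678]
orientation: [0.172, -3.132, -0.002]
contact_force: [-4.8, 4.1, 2.8]
grip_width: 0.0078
```

```bash
python3 - <<'E'
from h import *
st()
f=grab('side');a=cv2.resize(np.ascontiguousarray(f['pixels'][130:270,270:457,::-1]),None,fx=4,fy=4,interpolation=cv2.INTER_CUBIC)
cv2.imwrite('pics/b3.png',a)
E
```

```text
t 4.75 loc [-0.1147 -0.1108  0.1678] Floc [-4.3  4.6  2.8] w 0.0078
```

View pics/b3.png

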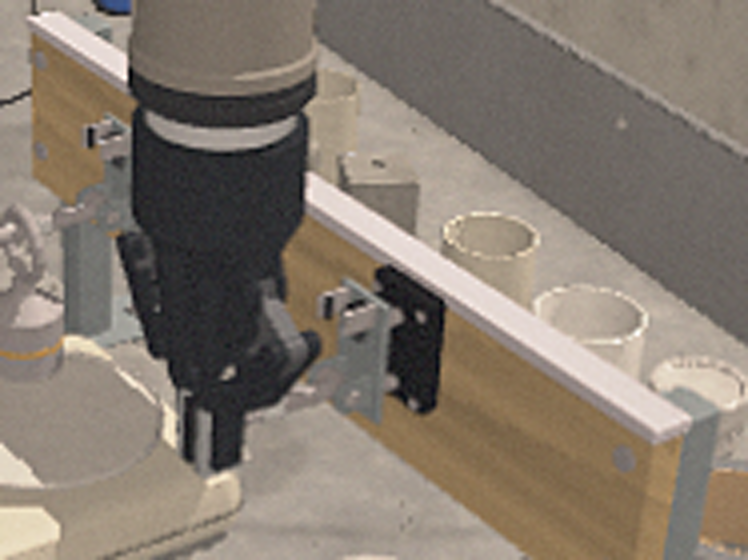

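Call:
send_rows:
  deltas:
    - [0,0,0,0.02,0,0,0]
    - [0,0,0,0.04,0,0,0]
    - [0,0,0,0.05,0,0,0]
    - [0,0,0,0.05,0,0,0]
  squeeze: 40

```text
clock: 5.13
tcp_pos: [0.5147, -0.1367, 0.1649]
orientation: [0.172, -3.134, 0.0]
contact_force: [-19.8, 5.7, 38.9]
grip_width: 0.0078
```

Call:
send_rows:
  deltas:
    - [0.5,0,0,0,0,0,0]
    - [0.5,0,0,-0.05,0,0,0]
    - [0.5,0,0,-0.05,0,0,0]
    - [0.5,0,0,-0.05,0,0,0]
    - [0.6,0,0,-0.2,0,0,0]
    - [0.6,0,0,-0.4,0,0,0]
    - [0.8,0,0,-0.65,0,0,0]
    - [0.8,0,0,-0.9,0,0,0]
    - [0.8,-0.1,0.2,-0.9,0,0,0]
    - [0.8,-0.145,0.45,-0.9,0,0,0]
    - [0.8,-0.145,0.7,-0.9,0,0,0]
    - [0.8,-0.145,1.0,-0.9,0,0,0]
    - [0.8,-0.145,1.0,-0.9,0,0,0]
    - [0.8,-0.145,1.0,-0.9,0,0,0]

```text
clock: 6.3
tcp_pos: [0.5211, 0.0176, 0.2959]
orientation: [0.182, -3.136, -0.001]
contact_force: [0.7, -0.6, -0.7]
grip_width: 0.0684
```

Call:
send_rows:
  deltas:
    - [0.8,0,0.2,0,0,0,0]
    - [0.8,0,0.43,0,0,0,0]
    - [0.8,0,0.43,0,0,0,0]
    - [0.8,0,0.43,0,0,0,0]

```text
clock: 6.63
tcp_pos: [0.5145, 0.0789, 0.2959]
orientation: [0.176, -3.136, 0.0]
contact_force: [-0.3, -0.4, -1.1]
grip_width: 0.0684
```

```bash
python3 - <<'E'
from h import *
st();print(goal([-.093,.104,.3]))
f=grab('wrist');pickle.dump(f,open('w2.pkl','wb'))
g=grab('side');pickle.dump(g,open('s2.pkl','wb'))
g['pixels']=g['pixels'][:, :, :]
a=cv2.resize(np.ascontiguousarray(g['pixels'][165:255,300:400,::-1]),(267,240),interpolation=cv2.INTER_CUBIC)
b=cv2.resize(np.ascontiguousarray(f['pixels'][:,:,::-1]),None,fx=1.4,fy=1.4,interpolation=cv2.INTER_CUBIC)
b[348:,517:]=a
cv2.imwrite('pics/w2.png',b)
E
```

```text
t 6.63 loc [-0.0907  0.1034  0.2959] Floc [-0.4 -0.3 -1.1] w 0.0684
[ 0.015  0.004 -0.027 -0.    -0.     0.001]
```

View pics/w2.png

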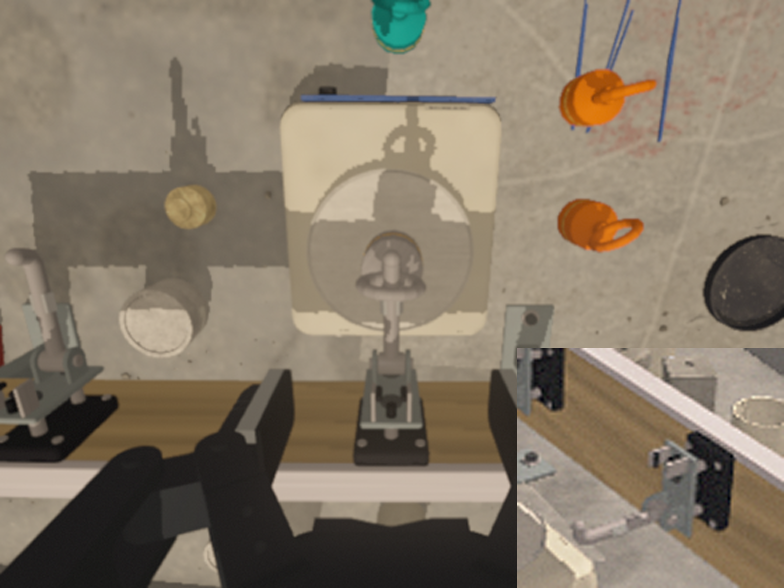

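Picture 7: the eye ring spans (356–425, 285), hook A's bent end is at (391,255), and the gap between the pads is centred near column 391. The inset shows hook B level.

```bash
python3 - <<'E'
from h import *
f=pickle.load(open('w2.pkl','rb'));g=pickle.load(open('s2.pkl','rb'))
q=lambda p,z:loc(plane(f,np.array(p)/1.4,2,z)).round(4)
print('ring ends',q((356,287),.166),q((425,287),.166),'ring top',q((391,279),.188),'tipA',q((391,252),.19),'bar',q((391,340),.18),'hinge',q((391,372),.18))
print('mountA',q((357,463),.223-.0),q((428,463),.223),'front edge',q((391,468),.223))
print('B tip',q((20,256),.189),'B bend',q((34,262),.175),'B bar',q((50,330),.175),'hingeB',q((58,365),.18))
# B tip in two views: side inset px
t=lambda u,v:(300+(u-517)*100/267,165+(v-348)*90/240)
for n,a,b in(('tip',(20,257),t(577,527)),('bend',(36,262),t(590,533))):
    X=tri((f,np.array(a)/1.4),(g,b)); print(n,loc(X).round(4),proj(g,X)[0]-b)
E
```

```text
ring ends [-0.0894  0.082   0.166 ] [-0.0895  0.1248  0.166 ] ring top [-0.1011  0.1036  0.188 ] tipA [-0.1171  0.1036  0.19  ] bar [-0.0599  0.1038  0.18  ] hinge [-0.038   0.1038  0.18  ]
mountA [-0.0039  0.0849  0.223 ] [-0.004   0.1247  0.223 ] front edge [-0.0006  0.1039  0.223 ]
B tip [-0.1144 -0.1053  0.189 ] B bend [-0.1074 -0.1098  0.175 ] B bar [-0.0634 -0.1106  0.175 ] hingeB [-0.0415 -0.1071  0.18  ]
tip [-0.1135 -0.1081  0.1855] [ 0.22808989 -0.125     ]
bend [-0.1056 -0.1086  0.1767] [-1.04082397  0.625     ]
```

Call:
send_rows:
  deltas:
    - [0.8,0.035,0.002,0.2,0,0,0]
    - [0.8,0.035,0.002,0.45,0,0,0]
    - [0.8,0.035,0.002,0.65,0,0,0]
    - [0.8,0.035,0.002,0.8,0,0,0]
    - [0.8,0.035,0.002,0.879,0,0,0]
    - [0.8,0.035,0.002,0.879,0,0,0]
    - [0.5,0.035,0.002,0.879,0,0,0]
    - [0.3,0.035,0.002,0.879,0,0,0]
    - [0.3,0.035,0.002,0.879,0,0,0]
    - [0.2,0.035,0.002,0.879,0,0,0]
    - [0.2,0.035,0.002,0.879,0,0,0]
    - [0.2,0.035,0.002,0.879,0,0,0]
  squeeze: 60

```text
clock: 7.73
tcp_pos: [0.5105, 0.078, 0.1658]
orientation: [-0.172, 3.134, -0.0]
contact_force: [-1.1, -1.5, 6.2]
grip_width: 0.0401
```

```bash
python3 -c "
from h import *
st()"
```

```text
t 7.73 loc [-0.0948  0.103   0.1658] Floc [-1.3 -1.3  6.2] w 0.0401
```

Call:
send_rows:
  deltas:
    - [0.2,0,0,-0.03,0,0,0]
    - [0.2,0,0,-0.06,0,0,0]
    - [0.2,0,0,-0.09,0,0,0]
    - [0.2,0,0,-0.1,0,0,0]
    - [0.2,0,0,-0.1,0,0,0]
    - [0.2,0,0,-0.1,0,0,0]

```text
clock: 8.23
tcp_pos: [0.5091, 0.0782, 0.1792]
orientation: [0.173, -3.137, 0.0]
contact_force: [-0.3, -0.8, -4.8]
grip_width: 0.0404
```

```bash
python3 - <<'E'
from h import *
st()
f=grab('side');g=grab('wrist')
a=cv2.resize(np.ascontiguousarray(f['pixels'][140:240,230:330,::-1]),(500,500),interpolation=cv2.INTER_CUBIC)
b=cv2.resize(np.ascontiguousarray(g['pixels'][130:330,220:340,::-1]),(300,500),interpolation=cv2.INTER_CUBIC)
cv2.imwrite('pics/l1.png',np.hstack([a,b]))
E
```

```text
t 8.23 loc [-0.0962  0.1034  0.1792] Floc [-0.3 -0.7 -4.8] w 0.0404
```

View pics/l1.png

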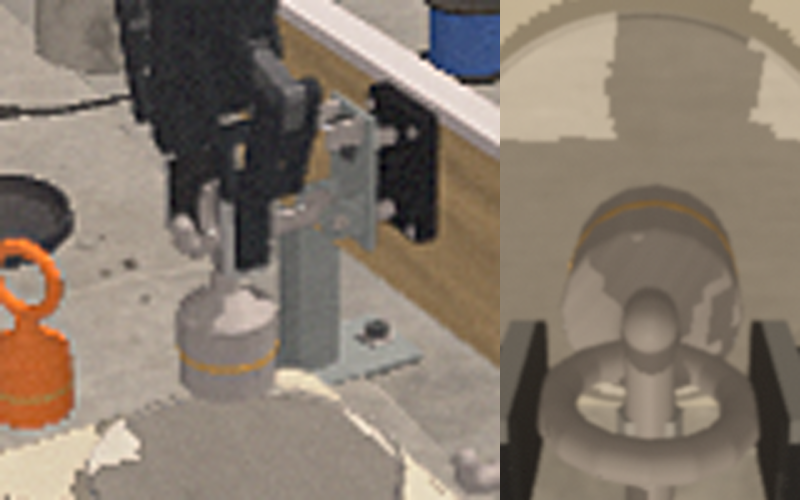

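Call:
send_rows:
  deltas:
    - [0.2,0.02,0,-0.007,0,0,0]
    - [0.2,0.05,0,-0.007,0,0,0]
    - [0.2,0.08,0,-0.007,0,0,0]
    - [0.2,0.11,0,-0.007,0,0,0]
    - [0.2,0.14,0,-0.007,0,0,0]
    - [0.2,0.17,0,-0.007,0,0,0]
    - [0.2,0.2,0,-0.007,0,0,0]
    - [0.2,0.23,0,-0.007,0,0,0]
    - [0.2,0.26,0,-0.007,0,0,0]
    - [0.2,0.3,0,-0.007,0,0,0]
    - [0.2,0.34,0,-0.007,0,0,0]
    - [0.2,0.34,0,-0.007,0,0,0]

```text
clock: 9.33
tcp_pos: [0.457, 0.0724, 0.1802]
orientation: [0.173, -3.135, 0.001]
contact_force: [-0.8, -0.5, -3.7]
grip_width: 0.0404
```

```bash
python3 -c "
from h import *
st();print(goal([-.148,-.110,.1805]))"
```

```text
t 9.33 loc [-0.1486  0.1032  0.1802] Floc [-0.9 -0.4 -3.7] w 0.0404
[-0.003 -1.421 -0.002 -0.    -0.     0.   ]
```

Call:
send_rows:
  deltas:
    - [0.2,0,-0.1,0,0,0,0]
    - [0.2,0,-0.25,0,0,0,0]
    - [0.2,0,-0.45,0,0,0,0]
    - [0.2,0,-0.65,0,0,0,0]
    - [0.2,0,-0.85,0,0,0,0]
    - [0.2,0,-1.0,0,0,0,0]

```text
clock: 9.83
tcp_pos: [0.4751, -0.0792, 0.1805]
orientation: [-0.17, 3.137, -0.001]
contact_force: [-0.4, 0.5, -4.4]
grip_width: 0.0403
```

Call:
send_rows:
  deltas:
    - [0.2,0,-0.15,0,0,0,0]
    - [0.2,0,-0.28,0,0,0,0]
    - [0.2,0,-0.37,0,0,0,0]
    - [0.2,0,-0.42,0,0,0,0]
    - [0.2,0,-0.42,0,0,0,0]
    - [0.2,0,-0.42,0,0,0,0]

```text
clock: 10.33
tcp_pos: [0.4819, -0.1385, 0.1802]
orientation: [0.173, -3.137, -0.001]
contact_force: [0.5, 0.6, -4.1]
grip_width: 0.0404
```

```bash
python3 - <<'E'
from h import *
st();print(goal([-.148,-.110,.1805]))
g=grab('wrist');pickle.dump(g,open('w3.pkl','wb'))
cv2.imwrite('pics/p1.png',cv2.resize(np.ascontiguousarray(g['pixels'][130:380,180:380,::-1]),(480,600),interpolation=cv2.INTER_CUBIC))
E
```

```text
t 10.33 loc [-0.1469 -0.1091  0.1802] Floc [ 0.6  0.6 -4.1] w 0.0404
[ 0.007 -0.006 -0.002  0.    -0.     0.   ]
```

View pics/p1.png

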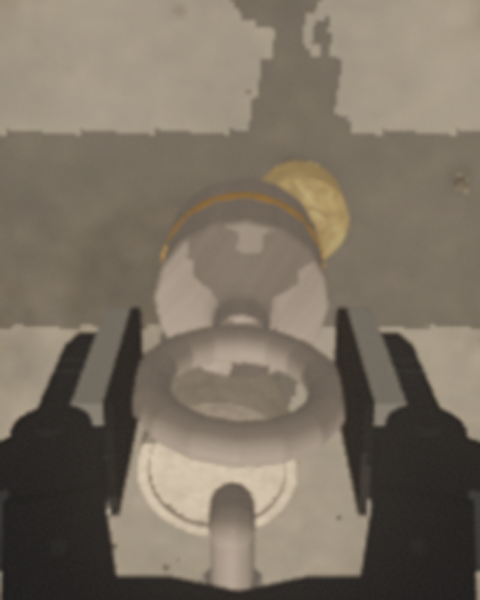

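Call:
send_rows:
  deltas:
    - [0.2,0,-0.009,0,0,0,0]
    - [0.2,-0.04,-0.009,0,0,0,0]
    - [0.2,-0.08,-0.009,0,0,0,0]
    - [0.2,-0.12,-0.009,0,0,0,0]
    - [0.2,-0.15,-0.009,0,0,0,0]
    - [0.2,-0.18,-0.009,0,0,0,0]
    - [0.2,-0.21,-0.009,0,0,0,0]
    - [0.2,-0.24,-0.009,0,0,0,0]
    - [0.2,-0.27,-0.009,0,0,0,0]
    - [0.2,-0.3,-0.009,0,0,0,0]
    - [0.2,-0.33,-0.009,0,0,0,0]
    - [0.2,-0.36,-0.009,0,0,0,0]
    - [0.2,-0.39,-0.009,0,0,0,0]
    - [0.2,-0.39,-0.009,0,0,0,0]

```text
clock: 11.55
tcp_pos: [0.5414, -0.1337, 0.1804]
orientation: [-0.173, 3.136, 0.0]
contact_force: [0.9, -0.3, -4.6]
grip_width: 0.0405
```

```bash
python3 -c "
from h import *
st()"
```

```text
t 11.55 loc [-0.0873 -0.1108  0.1804] Floc [ 0.8 -0.4 -4.6] w 0.0405
```

Passed with no contact. Now I lower the weight until the bar carries it.

Call:
send_rows:
  deltas:
    - [0.2,0,0,0.02,0,0,0]
    - [0.2,0,0,0.04,0,0,0]
    - [0.2,0,0,0.06,0,0,0]
    - [0.2,0,0,0.08,0,0,0]
    - [0.2,0,0,0.09,0,0,0]
    - [0.2,0,0,0.098,0,0,0]
    - [0.2,0,0,0.098,0,0,0]

```text
clock: 12.13
tcp_pos: [0.5402, -0.134, 0.166]
orientation: [0.172, -3.137, 0.0]
contact_force: [-2.4, -0.2, 1.1]
grip_width: 0.0402
```

```bash
python3 - <<'E'
from h import *
st()
f=grab('side');g=grab('wrist')
a=cv2.resize(np.ascontiguousarray(f['pixels'][170:270,310:410,::-1]),(500,500),interpolation=cv2.INTER_CUBIC)
b=cv2.resize(np.ascontiguousarray(g['pixels'][130:330,220:340,::-1]),(300,500),interpolation=cv2.INTER_CUBIC)
cv2.imwrite('pics/l2.png',np.hstack([a,b]))
E
```

```text
t 12.13 loc [-0.0885 -0.111   0.166 ] Floc [-2.4  0.1  1.1] w 0.0402
```

Call:
send_rows:
  deltas:
    - [0.5,0,0,0,0,0,0]
    - [0.6,0,0,0,0,0,0]
    - [0.8,0,0,0,0,0,0]
    - [0.8,0,0,0,0,0,0]
    - [0.8,0,0,0,0,0,0]
    - [0.8,0,0,-0.1,0,0,0]
    - [0.8,0,0,-0.3,0,0,0]
    - [0.8,0,0,-0.55,0,0,0]
    - [0.8,0,0,-0.8,0,0,0]
    - [0.8,0,0,-0.8,0,0,0]

```text
clock: 13.07
tcp_pos: [0.5442, -0.1344, 0.2937]
orientation: [-0.172, 3.124, -0.005]
contact_force: [1.6, -0.2, 1.3]
grip_width: 0.068
```

```bash
python3 - <<'E'
from h import *
st();print(goal([-.108,.1037,.286]))
f=grab('side');g=grab('wrist')
a=cv2.resize(np.ascontiguousarray(f['pixels'][170:270,310:410,::-1]),(500,500),interpolation=cv2.INTER_CUBIC)
b=cv2.resize(np.ascontiguousarray(g['pixels'][130:330,220:340,::-1]),(300,500),interpolation=cv2.INTER_CUBIC)
cv2.imwrite('pics/l3.png',np.hstack([a,b]))
E
```

```text
t 13.07 loc [-0.0845 -0.1118  0.2937] Floc [ 1.6 -0.4  1.3] w 0.068
[ 1.570e-01  1.437e+00  4.400e-02 -1.000e-03  4.000e-03  0.000e+00]
```

View pics/l3.png

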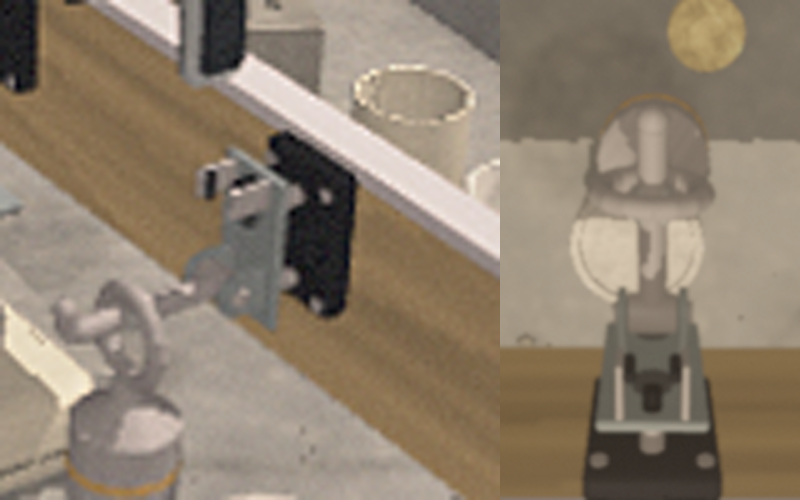

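Call:
send_rows:
  deltas:
    - [0.5,0.05,0.1,0,0,0,0]
    - [0.5,0.1,0.3,0,0,0,0]
    - [0.5,0.17,0.55,0,0,0,0]
    - [0.5,0.17,0.8,0,0,0,0]
    - [0.5,0.17,1.0,0,0,0,0]
    - [0.5,0.17,1.0,0,0,0,0]

```text
clock: 13.67
tcp_pos: [0.4967, 0.0194, 0.2846]
orientation: [0.187, -3.134, -0.004]
contact_force: [0.7, 1.0, 1.1]
grip_width: 0.0428
```

Call:
send_rows:
  deltas:
    - [0.5,0,0.15,0,0,0,0]
    - [0.5,0,0.3,0,0,0,0]
    - [0.5,0,0.43,0,0,0,0]
    - [0.5,0,0.43,0,0,0,0]
    - [0.5,0,0.43,0,0,0,0]

```text
clock: 14.08
tcp_pos: [0.4906, 0.077, 0.2845]
orientation: [0.176, -3.135, 0.0]
contact_force: [0.4, -0.7, 0.1]
grip_width: 0.043
```

```bash
python3 - <<'E'
from h import *
st();print(goal([-.110,.1037,.175]))
g=grab('wrist');pickle.dump(g,open('w4.pkl','wb'))
cv2.imwrite('pics/a1.png',cv2.resize(np.ascontiguousarray(g['pixels'][120:380,180:380,::-1]),(462,600),interpolation=cv2.INTER_CUBIC))
f=g; print('proj of hinge guess & tip', proj(g,[wor([-.044,.1037,.175]),wor([-.120,.1037,.175]),wor([-.115,.1037,.191])]))
E
```

```text
t 14.08 loc [-0.1147  0.1041  0.2845] Floc [ 0.4 -0.7  0.1] w 0.043
[-0.033 -0.003  0.73  -0.    -0.001  0.001]
proj of hinge guess & tip [[278.2 287.7]
 [278.4 204.9]
 [278.4 217.5]]
```

View pics/a1.png

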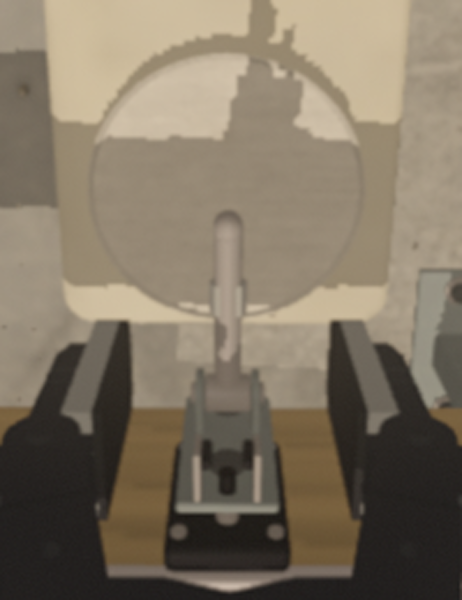

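Call:
send_rows:
  deltas:
    - [0.5,-0.051,-0.001,0.2,0,0,0]
    - [0.5,-0.051,-0.001,0.4,0,0,0]
    - [0.5,-0.051,-0.001,0.6,0,0,0]
    - [0.5,-0.051,-0.001,0.7,0,0,0]
    - [0.5,-0.051,-0.001,0.73,0,0,0]
    - [0.5,-0.051,-0.001,0.73,0,0,0]
    - [0.0,-0.051,-0.001,0.73,0,0,0]
    - [0.0,-0.051,-0.001,0.73,0,0,0]
    - [0.0,-0.051,-0.001,0.73,0,0,0]
    - [0.0,-0.051,-0.001,0.73,0,0,0]
    - [0.0,-0.051,-0.001,0.73,0,0,0]
  squeeze: 20

```text
clock: 15.05
tcp_pos: [0.4999, 0.0775, 0.1775]
orientation: [-0.173, 3.134, 0.001]
contact_force: [-1.6, 0.0, 6.3]
grip_width: 0.0088
```

```bash
python3 - <<'E'
from h import *
st()
o=loc(r.get_obs()['tcp_pos']); R=-.041-o[0]; print(R)
for th in range(0,85,5):
    t=np.radians(th); print(th,round(-R*(1-np.cos(t))/.15,3),round(-R*np.sin(t)/.15,3))
E
```

```text
t 15.05 loc [-0.1054  0.1036  0.1775] Floc [-1.6  0.2  6.3] w 0.0088
0.06438151901546171
0 -0.0 -0.0
5 -0.002 -0.037
10 -0.007 -0.075
15 -0.015 -0.111
20 -0.026 -0.147
25 -0.04 -0.181
30 -0.058 -0.215
35 -0.078 -0.246
40 -0.1 -0.276
45 -0.126 -0.303
50 -0.153 -0.329
55 -0.183 -0.352
60 -0.215 -0.372
65 -0.248 -0.389
70 -0.282 -0.403
75 -0.318 -0.415
80 -0.355 -0.423
```

Call:
send_rows:
  deltas:
    - [0,-0.002,0,-0.037,0,0,0]
    - [0,-0.007,0,-0.075,0,0,0]
    - [0,-0.015,0,-0.111,0,0,0]
    - [0,-0.026,0,-0.147,0,0,0]
    - [0,-0.04,0,-0.181,0,0,0]
    - [0,-0.058,0,-0.215,0,0,0]
    - [0,-0.078,0,-0.246,0,0,0]
    - [0,-0.1,0,-0.276,0,0,0]
    - [0,-0.126,0,-0.303,0,0,0]
    - [0,-0.153,0,-0.329,0,0,0]
    - [0,-0.183,0,-0.352,0,0,0]
    - [0,-0.183,0,-0.352,0,0,0]

```text
clock: 16.05
tcp_pos: [0.5268, 0.0804, 0.2299]
orientation: [0.173, -3.137, -0.0]
contact_force: [-3.1, 2.3, 2.4]
grip_width: 0.0087
```

```bash
python3 -c "
from h import *
st()"
```

```text
t 16.05 loc [-0.0784  0.1035  0.2299] Floc [-2.8  2.6  2.4] w 0.0087
```

Call:
send_rows:
  deltas:
    - [0,-0.032,0,-0.02,0,0,0]
    - [0,-0.065,0,-0.037,0,0,0]
    - [0,-0.099,0,-0.051,0,0,0]
    - [0,-0.135,0,-0.063,0,0,0]
    - [0,-0.135,0,-0.063,0,0,0]
    - [0.35,-0.135,0,-0.063,0,0,0]
    - [0.35,-0.135,0,-0.063,0,0,0]
    - [0.35,-0.135,0,-0.063,0,0,0]
    - [0.35,-0.135,0,-0.2,0,0,0]
    - [0.35,-0.1,0,-0.35,0,0,0]
    - [0.2,0.1,0,-0.35,0,0,0]
    - [0,0.2,0,-0.35,0,0,0]
    - [0,0.2,0,-0.35,0,0,0]
    - [0,0.2,0,-0.35,0,0,0]

```text
clock: 17.22
tcp_pos: [0.4964, 0.0763, 0.2818]
orientation: [-0.172, 3.136, -0.001]
contact_force: [-0.5, 0.5, -0.9]
grip_width: 0.0001
```

```bash
python3 - <<'E'
from h import *
st();print(goal([-.095,.1035,.246]))
f=grab('side')
cv2.imwrite('pics/a2.png',cv2.resize(np.ascontiguousarray(f['pixels'][130:250,240:360,::-1]),(600,600),interpolation=cv2.INTER_CUBIC))
E
```

```text
t 17.22 loc [-0.109   0.1028  0.2818] Floc [-0.4  0.6 -0.9] w 0.0001
[-0.093  0.005  0.238 -0.     0.     0.   ]
```

View pics/a2.png

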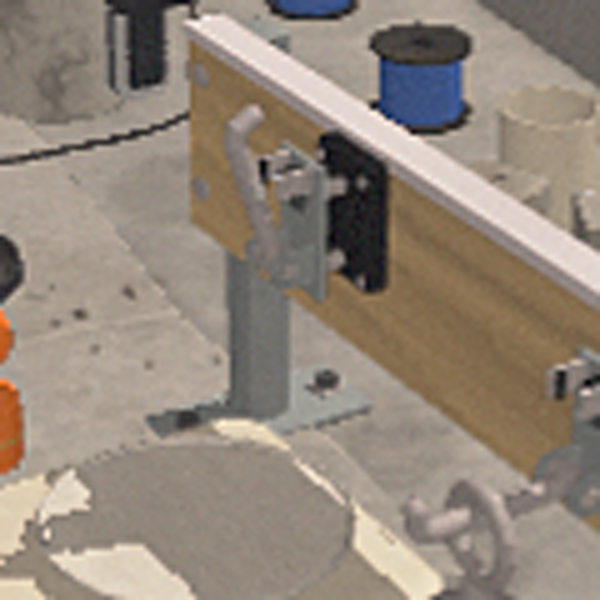

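Call:
send_rows:
  deltas:
    - [0,0,0.005,0.08,0,0,0]
    - [0,0,0.005,0.16,0,0,0]
    - [0,0,0.005,0.24,0,0,0]
    - [0,-0.03,0.005,0.24,0,0,0]
    - [0,-0.06,0.005,0.24,0,0,0]
    - [0,-0.09,0.005,0.24,0,0,0]
    - [0,-0.12,0.005,0.24,0,0,0]
    - [0,-0.14,0.005,0.24,0,0,0]
    - [0,-0.16,0.005,0.24,0,0,0]
    - [0,-0.18,0.005,0.24,0,0,0]
    - [0,-0.2,0.005,0.24,0,0,0]
    - [0,-0.22,0.005,0.24,0,0,0]
    - [0,-0.22,0.005,0.24,0,0,0]

```text
clock: 18.35
tcp_pos: [0.5296, 0.0813, 0.2455]
orientation: [-0.172, 3.137, 0.0]
contact_force: [-0.8, 1.2, -0.3]
grip_width: 0.0002
```

```bash
python3 -c "
from h import *
st()"
```

```text
t 18.35 loc [-0.0755  0.1041  0.2455] Floc [-0.7  1.3 -0.3] w 0.0002
```

Now I creep in, 2 mm per row at first, then read the force.

Call:
send_rows:
  deltas:
    - [0,-0.013,0,0,0,0,0]
    - [0,-0.026,0,0,0,0,0]
    - [0,-0.04,0,0,0,0,0]
    - [0,-0.04,0,0,0,0,0]

```text
clock: 18.68
tcp_pos: [0.5355, 0.0819, 0.2455]
orientation: [-0.173, 3.136, 0.0]
contact_force: [0.1, -0.0, 0.5]
grip_width: 0.0
```

Call:
send_rows:
  deltas:
    - [0,-0.007,0,0,0,0,0]
    - [0,-0.013,0,0,0,0,0]
    - [0,-0.013,0,0,0,0,0]

```text
clock: 18.93
tcp_pos: [0.5372, 0.0821, 0.2455]
orientation: [-0.173, 3.137, 0.0]
contact_force: [-0.2, -0.8, 0.6]
grip_width: -0.0001
```

Call:
send_rows:
  deltas:
    - [0,-0.007,0,0,0,0,0]
    - [0,-0.013,0,0,0,0,0]
    - [0,-0.013,0,0,0,0,0]

```text
clock: 19.18
tcp_pos: [0.5389, 0.0823, 0.2455]
orientation: [0.173, -3.137, 0.0]
contact_force: [-0.8, -0.2, 0.9]
grip_width: -0.0001
```

Call:
send_rows:
  deltas:
    - [0,-0.007,0,0,0,0,0]
    - [0,-0.013,0,0,0,0,0]
    - [0,-0.013,0,0,0,0,0]

```text
clock: 19.43
tcp_pos: [0.5406, 0.0825, 0.2454]
orientation: [0.173, -3.136, 0.0]
contact_force: [-4.7, -0.7, 2.0]
grip_width: 0.0
```

Call:
send_rows:
  deltas:
    - [0,-0.007,0,0,0,0,0]
    - [0,-0.013,0,0,0,0,0]
    - [0,-0.013,0,0,0,0,0]

```text
clock: 19.68
tcp_pos: [0.5419, 0.0826, 0.2454]
orientation: [0.173, -3.135, 0.001]
contact_force: [-6.4, -1.4, 4.8]
grip_width: 0.0003
```

Call:
send_rows:
  deltas:
    - [0,-0.007,0,0,0,0,0]
    - [0,-0.007,0,0,0,0,0]

```text
clock: 19.85
tcp_pos: [0.5427, 0.0827, 0.2453]
orientation: [0.173, -3.134, 0.001]
contact_force: [-7.0, -1.6, 5.4]
grip_width: 0.0001
```

Call:
send_rows:
  deltas:
    - [0,-0.007,0,0,0,0,0]
    - [0,-0.007,0,0,0,0,0]

```text
clock: 20.02
tcp_pos: [0.5437, 0.0828, 0.2452]
orientation: [0.173, -3.134, 0.001]
contact_force: [-6.3, -0.6, 4.6]
grip_width: 0.0001
```

Call:
send_rows:
  deltas:
    - [0,-0.007,0,0,0,0,0]
    - [0,-0.007,0,0,0,0,0]

```text
clock: 20.18
tcp_pos: [0.5441, 0.0829, 0.2452]
orientation: [0.173, -3.132, 0.001]
contact_force: [-9.3, -0.8, 8.1]
grip_width: -0.0005
```

Call:
send_rows:
  deltas:
    - [0,-0.007,0,0,0,0,0]
    - [0,-0.007,0,0,0,0,0]

```text
clock: 20.35
tcp_pos: [0.5444, 0.0829, 0.2452]
orientation: [0.173, -3.131, 0.002]
contact_force: [-12.7, -1.4, 8.5]
grip_width: 0.0
```

Call:
send_rows:
  deltas:
    - [0,-0.004,0,0,0,0,0]
    - [0,-0.004,0,0,0,0,0]

```text
clock: 20.52
tcp_pos: [0.5471, 0.0833, 0.2453]
orientation: [0.173, -3.136, 0.0]
contact_force: [-0.6, 0.8, 0.6]
grip_width: 0.0
```

Call:
send_rows:
  deltas:
    - [0,-0.004,0,0,0,0,0]
    - [0,-0.004,0,0,0,0,0]

```text
clock: 20.68
tcp_pos: [0.5482, 0.0834, 0.2453]
orientation: [0.173, -3.136, -0.0]
contact_force: [-3.1, -0.9, 1.5]
grip_width: 0.0
```

Call:
send_rows:
  deltas:
    - [0,-0.004,0,0,0,0,0]
    - [0,-0.004,0,0,0,0,0]

```text
clock: 20.85
tcp_pos: [0.5484, 0.0834, 0.2453]
orientation: [0.173, -3.135, 0.0]
contact_force: [-5.2, -0.8, 2.3]
grip_width: -0.0
```

Call:
send_rows:
  deltas:
    - [0,-0.003,0,0,0,0,0]
    - [0,-0.003,0,0,0,0,0]

```text
clock: 21.02
tcp_pos: [0.5485, 0.0834, 0.2453]
orientation: [0.173, -3.135, 0.0]
contact_force: [-6.0, -0.6, 3.7]
grip_width: 0.0002
```

Call:
send_rows:
  deltas:
    - [0,-0.004,0,0,0,0,0]
    - [0,-0.008,0,0,0,0,0]
    - [0,-0.008,0,0,0,0,0]

```text
clock: 21.27
tcp_pos: [0.5488, 0.0834, 0.2452]
orientation: [0.173, -3.133, 0.001]
contact_force: [-8.8, -0.7, 6.6]
grip_width: -0.0002
```

Call:
send_rows:
  deltas:
    - [0,-0.005,0,0,0,0,0]
    - [0,-0.005,0,0,0,0,0]

```text
clock: 21.43
tcp_pos: [0.5489, 0.0835, 0.2452]
orientation: [0.173, -3.131, 0.001]
contact_force: [-11.8, -1.3, 6.9]
grip_width: -0.0
```

Call:
send_rows:
  deltas:
    - [0,0.05,0,0,0,0,0]
    - [0,0.15,0,0,0,0,0]
    - [0,0.3,0,-0.1,0,0,0]
    - [0,0.4,0,-0.3,0,0,0]
    - [0,0.4,0,-0.6,0,0,0]
    - [0,0.4,0,-0.6,0,0,0]
    - [0,0.4,0,-0.6,0,0,0]
    - [0,0.4,0,-0.6,0,0,0]

```text
clock: 22.1
tcp_pos: [0.4923, 0.077, 0.3356]
orientation: [-0.172, 3.135, 0.0]
contact_force: [-0.2, -0.2, -0.1]
grip_width: -0.0002
```

```bash
python3 - <<'E'
from h import *
st()
f=grab('side')
a=cv2.resize(np.ascontiguousarray(f['pixels'][170:270,310:410,::-1]),(500,500),interpolation=cv2.INTER_CUBIC)
b=cv2.imread('pics/l3.png')[:,:500]
print('weight region diff',cv2.absdiff(a,b)[240:,50:320].mean(), 'wall ref',cv2.absdiff(a,b)[350:,330:].mean())
# folded A bar: compare to folded B template (side0) 
s0=pickle.load(open('side0.pkl','rb'))
# predicted bar axis of folded A at several heights; find bar columns by brightness profile
for nm,fr,h,y in(('B@start',s0,-.045,-.1105),('A now',f,-.041,.1036)):
    g=cv2.GaussianBlur(cv2.cvtColor(fr['pixels'],cv2.COLOR_RGB2HSV),(0,0),.7)
    for z in(.228,.234,.238):
        u,v=proj(fr,wor([h,y,z]))[0]; x0=int(round(u)); row=g[int(round(v)),x0-9:x0+10,1]; print(nm,z,(u,v),row)
E
```

```text
t 22.1 loc [-0.1131  0.104   0.3356] Floc [-0.2 -0.2 -0.1] w -0.0002
weight region diff 4.1596153846153845 wall ref 3.8774248366013073
B@start 0.228 (np.float64(355.0), np.float64(202.6)) [106 107  99  73  51  41  32  27  29  31  32  28  20  11  12  18  24  22
  24]
B@start 0.234 (np.float64(355.2), np.float64(199.7)) [104 106 107 105 107 105  82  43  29  30  31  30  42  69  93 101  92  62
  46]
B@start 0.238 (np.float64(355.3), np.float64(197.8)) [106 105 103 103 104 103  85  52  33  30  29  33  62  98 105 105 104  99
  85]
A now 0.228 (np.float64(296.0), np.float64(160.0)) [103 105 103  95  86  67  42  30  30  31  27  22  30  56  81  81  56  48
  76]
A now 0.234 (np.float64(296.0), np.float64(157.5)) [102 102 103 107 107  90  50  30  30  32  45  80  99 105 108 103  99  89
  57]
A now 0.238 (np.float64(296.0), np.float64(155.7)) [101 103 105 106 105  86  46  29  28  30  51  94 106 105 105 106 103  93
  59]
```

```bash
python3 -c "
from h import *
st();print(r.hand_in());st()"
```

```text
t 22.15 loc [-0.1136  0.1039  0.3347] Floc [-0.1 -1.   0.3] w 0.0
the job is handed in; nothing more can be done
None
the job is handed in; nothing more can be done
```

I moved the steel eye weight to hook B, folded hook A up into its clip, and handed the job in at about 22 s. No verdict came back.

- **Hook B:** I gripped it, pulled it out of its clip and swung it down. A push onto the stop measured about 39 N.
- **Weight:** I lifted it about 14 mm off hook A (4 to 5 N in hand) and passed it onto hook B without touching either bent end. Then I let it go. In the last side picture, that spot matched the view from just after release, so the weight had not moved.
- **Hook A:** I pressed it in by feel. The push on the hook rose to 12.7 N, dropped to 0.6 N as it snapped in, then met a stiff buffer. I ended at 11.8 N, under the 20 N limit.

**Hook A check:** the pictures could only place the folded bar to about 2 mm. It appeared about 1 pixel (roughly 2 mm) from where I predicted. That it is fully home rests on the snap, the stiff end-stop and the finger position at contact, which matches the hinge position I measured.

At hand-in the robot was clear, with contact force near zero.

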